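# Change out the filter cartridge of the bench air unit

### The job

Take the used filter cartridge out of the bench air unit. First vent the unit: swing its sprung lever down to the stop and let it come back up; then press the cartridge in until its latch lets go and it springs up, pull it straight out and set it down (do not drop it) standing upright on the floor of the empty shallow tray. Leave the other things on the bench where they are.

Things in the scene. Friction and masses are not known exactly. Their poses are not given: they have to be found in the camera images.
- filter_unit: Bench air unit, fixed: dark steel base plate 160 x 270 mm, 12 mm thick; at its +y side a grey housing 90 x 104 mm, top 115 mm above the bench, with the filter well; at its -y side an aluminium valve block with gauge and vent lever. Origin: centre of the base plate's underside, on the bench. Its -x axis points to its front, roughly to the robot; yaw up to 0.4 rad.
- filter_well (a point): Centre of the filter well's mouth, level with the housing's top (115 mm above the bench), at x 0, y +60 mm of the unit. A vertical shaft 46 x 62 mm (unit x by y), 1.2 mm clear of the cartridge all round. A sprung lifter below pushes the cartridge up; a steel catch at the +x side hooks over its shoulder and holds it at the start. Pulling does not free it while latched.
- cartridge_mid (a point): Centre (half-way up) of the loose filter cartridge, z up; its x, y lie along the unit's at the start. 111 mm tall, 0.17 to 0.35 kg: white lower body 44 (x) by 60 (y) mm, 75 mm tall, lower edges bevelled; on it a black grip block 26 (x) by 44 (y) mm, 36 mm tall. Top 55.5 mm and shoulder (foot of the grip block) 19.5 mm above this point.
- cartridge_top (a point): Centre of the grip block's top face, 137 mm above the bench when latched. Pressed straight down, the catch lets go after 7 to 8 mm; firm stop at 10 mm; takes 6 to 12 N. Then back off upward: the lifter raises it gently (under 1 s) to 30 mm above its latched height (top 167 mm above the bench), where it stays, unlatched. From there it clears the well after 65 mm straight up.
- vent_lever (a joint): Angle of the sprung vent lever: 0 at rest (arm raised 0.6 rad above level), 0.75 rad at the stop (pad down, arm 0.15 rad below level). A spring brings it back to 0 when let go. Pressing the pad down takes 2 to 6 N; the stop is firm.
- vent_lever_pad (a point): Centre of the lever's pad, a grey plastic plate 34 mm long (along the arm), 42 mm wide, 10 mm thick, at the free end of the steel arm, 100 mm from the pivot. It moves with the lever: about 151 mm above the bench at rest, 80 mm at the stop. The arm points to the unit's front (its -x).
- vent_lever_pivot (a point): Pivot of the vent lever, 95 mm above the bench; the hinge line runs along the unit's y axis. At lever angle q the pad's centre lies from here by -100 cos(0.6 - q) mm along the unit's x and 100 sin(0.6 - q) mm up.
- tray: Empty shallow open tray of bare steel, undivided, fixed: 130 (x) x 170 (y) x 35 mm high outside, walls and floor 5 mm. Origin: centre of its underside, on the bench; inner floor 5 mm above it. It stands left or right of the air unit; on the other side stands a deeper, divided box of tabs, which is not the tray.
- tab_box: The divided box of small grey glue tabs, 130 x 170 x 50 mm, fixed. Origin: centre of its underside. Not to be used.
- t_handle: Bystander: loose steel T-handle bar lying on the bench behind and to the left of the air unit, 120 mm crossbar (16 mm thick), 120 mm shank. Origin: the junction, on the bench; the shank lies along its +x. To be left alone.
- jar: Bystander: loose closed grey jar, 64 mm across, 75 mm tall, standing behind and to the right of the air unit. Origin: centre of its underside. To be left alone.
Mind the look-alikes: they are no part of the job. Leave any green look-alike of the part that bears cartridge_mid alone.

How it is judged:
On the way, in this order (a step that is already met when the one before it is completed fails the run):
1. the vent lever is swung down to its stop (value of joint vent_lever above 0.68 rad), for 0.05 s.
2. the vent lever has come back up to rest (value of joint vent_lever below 0.08 rad), for 0.1 s.
3. the cartridge, still in the well, has sprung up out of its latch (over 22 mm) (z of cartridge_mid in the frame of filter_unit between 0.103 and 0.125 m and horizontal distance between cartridge_mid and filter_well below 0.01 m), for 0.1 s.
At the end, for the whole second after the job is handed in: The cartridge stands upright (within 0.12 rad), grip block up, on the floor of the shallow tray (its centre 55 to 67 mm above the tray's underside and inside the walls), at rest, and the vent lever is back at rest (below 0.08 rad) (value of joint vent_lever below 0.08 rad and angle between cartridge_mid's own z axis and vertical below 0.12 rad and x of cartridge_mid in the frame of tray between -0.05 and 0.05 m and y of cartridge_mid in the frame of tray between -0.07 and 0.07 m and z of cartridge_mid in the frame of tray between 0.055 and 0.067 m and linear speed of cartridge below 0.02 m/s); the robot touches nothing.
It fails at once if the cartridge is let go more than 25 mm above the tray's floor (horizontal distance between cartridge_mid and tray below 0.1 m and z of cartridge_mid in the frame of tray above 0.0855 m and contact force between cartridge and the fingers below 0.02 N).
It fails at once if the T-handle is pushed more than 30 mm (distance of t_handle from where it was at the start of the episode above 0.03 m).
It fails at once if the jar is pushed more than 30 mm (distance of jar from where it was at the start of the episode above 0.03 m).
It also fails if it takes over 59 s, if anything falls off the work surface, if the arm or the gripper's body presses on something with over 40 N, if the wrist force passes 120 N, or if a joint passes its speed limit or range.

### The arm

A 6-joint arm with a two-finger parallel gripper is mounted at the origin on the work surface. World frame = base frame: x ahead of the robot, y to its left, z up, the work surface at z = 0. Lengths are in m, angles in rad, forces in N, time in s.
With the tool pointing down it reaches from about 0.35 to 0.975 m from the base axis. Payload 7.1 kg.
Tool frame: the origin (TCP) lies midway between the tips of the shut fingers; the grasp point (between the pads) lies 19 mm behind it (hold_point_z is the distance from the TCP to the grasp point, in m); z points along the fingers, y is the direction in which the jaws open and shut (so a half turn about z gives the same grasp; the last joint's range is limited). The gripper opens to 88 mm and grips with 3 to 60 N. Pads are 20 mm wide; open, the fingers measure 115 mm over their backs; the gripper's body (75 mm by 178 mm) begins 61 mm behind the grasp point.
Start: joints at [1.12, 0.423, 1.63, -0, 1.089, -0.019], TCP at [0.262, 0.568, 0.223] pointing down, gripper open.
Joint ranges: [-3, 3], [-0.9, 2.11], [0.09, 2.58], [-1.31, 4.45], [0.11, 2.69], [-2.54, 2.54]. Speed limits (rad/s): [2.39, 2.39, 3.01, 3.14, 3.14, 3.14].

### API

Orientations are given as a unit quaternion [x, y, z, w].
In Python, from rig import * gives the robot as it stands. The module is installed in compiled form; this text tells all that it offers.
- The arm moves only by the tool step_arm, never from a script. Its argument "deltas" is a list of rows, each a list of 7 numbers: the shift along the world's x, y, z in mm, then the turn, a rotation vector about the world's x, y, z in degrees, then the finger opening in mm, from 0 to 87.8. In form: [[x, y, z, ax, ay, az, gripper], ...]. A call has 1 to 8 rows; each row shifts and turns the pose as measured when the row begins; what a row does not reach is not made up. A row lasts 1/12 s, in which the tool goes at most 41.7 mm and 7.16 degrees, less where a joint would pass 70% of its speed; a pose out of reach is approached as far as the arm can. A call with a gripper value outside its range is refused whole. The fingers move at their own pace and stop on an object; the grip force is fixed at half the most. Time passes only in rows, so rows that do not move let the fingers close. It gives the time, the measured TCP pose, the force and the opening at its end, in the units of the state.
- sense(): the state, without advancing time (a new reading comes with each control period).
- read_camera(name): name is "scene" or "top" or "wrist"; returns (picture, depth): 420x560x3 uint8, blue, green, red; 420x560 float32, m along the optical axis (not along the pixel's ray), 0 where there is no reading.
- camera_info(name): a dict with "fov_y" (degrees; the focal length in pixels is half the picture's height over the tangent of half this angle, whatever the lens; pixels are square), "cx", "cy" (the principal point, pixels), "dist_coeffs" ([k1, k2, p1, p2, k3] as OpenCV has them; the pictures are not rectified), "position" and "rotation" of the camera in the world; the wrist camera has in their place "mount" (4x4, takes a point from camera to tool coordinates, whose origin is the TCP and whose axes are the flange's). Camera axes: x right, y up, looking along -z (the intrinsics and any distortion apply to the point x, -y, -z); pixel columns grow to the right and rows downward; lengths in m; the calibration is good to about 2 mm. A picture is of the moment at which its call begins: read the wrist's pose just before it. camera_info takes no time and is no camera call.
- job_done(): hands the job in, once; it reports no verdict.
The state is a dict: "clock": time; "joint_positions": joint angles; "dq": joint speeds; "joint_efforts": joint torques, N m; "ee_pos": TCP position; "tool_rot": TCP orientation; "wrist_force": force on the tool from outside, world axes, zero at the start; "wrist_torque": the same for the moment, N m; "finger_gap": finger opening in m.
Only numpy, scipy, OpenCV 4.12 (cv2) and the standard library are available. Lean on these libraries where they do the work, as an engineer would, in place of code of your own. Each camera call takes 0.05 s, during which the arm holds its last target.

## Working session

There is one attempt and no reset: what is moved stays moved. The work goes in short steps, Python scripts to look and compute and a tool call to move; the robot and the scene stay as the last step left them, time stands still between calls to the robot, and variables do not carry over. Pictures are saved under pics/ and viewed, and the job is handed in when it is done.

Besides the shell and the picture viewer there is one more tool, called after "Request:" as name(argument=value, ...), one argument or row to a line, values as JSON. step_arm: Moves the arm, as the interface text tells. Its arguments: {"type":"object","properties":{"deltas":{"type":"array","items":{"type":"array","items":{"type":"number"}}}},"required":["deltas"]}

```bash
mkdir -p pics; cat > h.py <<'E'
from rig import *
import numpy as np, cv2
def K(n):
    c=camera_info(n); f=210/np.tan(np.radians(c["fov_y"])/2)
    return c,np.array([[f,0,c["cx"]],[0,f,c["cy"]],[0,0,1]]),np.array(c["dist_coeffs"],float)
def pose(n,s=None):
    c=camera_info(n)
    if "mount" in c:
        from scipy.spatial.transform import Rotation as R
        T=np.eye(4);T[:3,:3]=R.from_quat(s["tool_rot"]).as_matrix();T[:3,3]=s["ee_pos"]
        T=T@np.array(c["mount"]);return T[:3,:3],T[:3,3]
    return np.array(c["rotation"]).reshape(3,3),np.array(c["position"])
def ray(n,px,s=None):
    c,k,d=K(n);R,p=pose(n,s)
    u=cv2.undistortPoints(np.array(px,float).reshape(-1,1,2),k,d).reshape(-1,2)
    v=np.c_[u[:,0],-u[:,1],-np.ones(len(u))]@R.T
    return p,v
def onz(n,px,z,s=None):
    p,v=ray(n,px,s);return p+v*((z-p[2])/v[:,2])[:,None]
def cloud(n,dep,s=None):
    g=np.mgrid[0:420,0:560];px=np.c_[g[1].ravel(),g[0].ravel()]
    p,v=ray(n,px,s);return (p+v*dep.ravel()[:,None]).reshape(420,560,3)
E
python3 - <<'E'
from h import *
s=sense();print({k:np.round(v,3) for k,v in s.items()})
for n in("scene","top"):
    c=camera_info(n);print(n,c["fov_y"],np.round(c["position"],3),np.round(c["dist_coeffs"],3))
    b,d=read_camera(n);cv2.imwrite(f"pics/{n}0.png",b);np.savez(f"{n}0.npz",b=b,d=d)
print(np.round(camera_info("wrist")["mount"],3))
E
```

```text
{'clock': np.float64(0.0), 'joint_positions': array([ 1.12 ,  0.424,  1.631,  0.   ,  1.089, -0.019]), 'dq': array([-0.002,  0.   , -0.001, -0.002, -0.   , -0.001]), 'joint_efforts': array([ 1.0000e-03, -5.4463e+01, -2.7366e+01,  6.4000e-02,  2.3000e-02,
       -0.0000e+00]), 'ee_pos': array([0.261, 0.567, 0.222]), 'tool_rot': array([ 0.214,  0.977, -0.001, -0.   ]), 'wrist_force': array([-0.503,  0.152,  1.095]), 'wrist_torque': array([ 0.023, -0.015,  0.033]), 'finger_gap': np.float64(0.088)}
scene 57.69074037599883 [ 1.18  -0.189  0.615] [0.018 0.    0.    0.    0.   ]
top 45.463765957694534 [0.325 0.022 1.388] [-0.185  0.     0.     0.     0.   ]
[[-0.001  0.968  0.25   0.069]
 [ 1.     0.001 -0.001  0.001]
 [-0.001  0.25  -0.968 -0.162]
 [ 0.     0.     0.     1.   ]]
```

View pics/scene0.png

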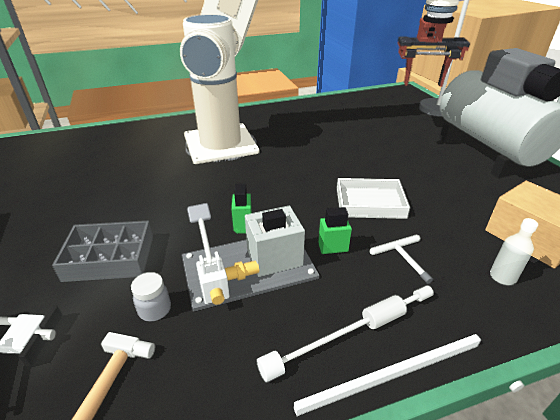

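View pics/top0.png

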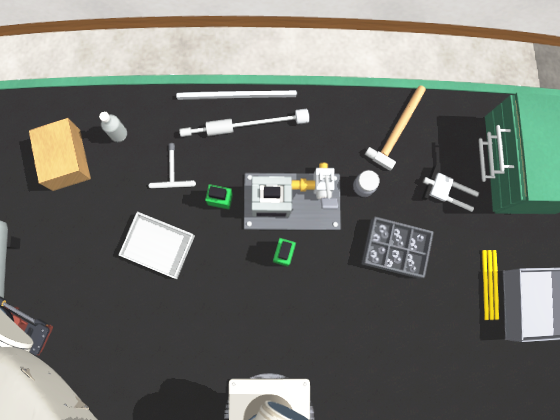

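The scene shows:
- **Air unit:** at top px (292,201). Its black grip in the grey housing is at (271,193) and the lever pad is near (330,202).
- **Shallow tray:** white, at (157,245), on the robot's left.
- **Divided tab box:** at (398,247).
- **Green look-alikes:** at (218,195) and (285,252).

The black grip inside the housing well is the cartridge I need. I'll confirm it in an enlarged crop.

```bash
python3 - <<'E'
from h import *
z=np.load("top0.npz");b=z["b"];d=z["d"]
c=b[150:290,110:380];cv2.imwrite("pics/crop0.png",cv2.resize(c,None,fx=2.9,fy=2.9,interpolation=cv2.INTER_CUBIC))
P=cloud("top",d)
def rect(m,lab,zz):
    cs,_=cv2.findContours(m.astype(np.uint8),cv2.RETR_EXTERNAL,cv2.CHAIN_APPROX_NONE)
    for q in cs:
        if cv2.contourArea(q)<60: continue
        W=onz("top",q.reshape(-1,2),zz)[:,:2]
        r=cv2.minAreaRect((W*1000).astype(np.float32));print(lab,np.round(r[0],1),np.round(r[1],1),round(r[2],1),"px",q.reshape(-1,2).mean(0).round())
roi=np.zeros(d.shape,bool);roi[150:290,110:380]=1
Z=P[...,2]
rect(roi&(Z>.128)&(Z<.146)&(np.arange(560)[None]<310),"grip",.137)
rect(roi&(Z>.105)&(Z<.125),"z115",.115)
rect(roi&(Z>.006)&(Z<.020),"plate",.012)
rect(roi&(Z>.025)&(Z<.042),"z35",.035)
rect(roi&(Z>.14)&(Z<.175),"padish",.151)
rect(roi&(Z>.085)&(Z<.115),"z100",.1)
for px in[(271,193),(330,202),(218,195),(285,252),(157,245),(330,210)]:print(px,P[px[1],px[0]].round(3))
hsv=cv2.cvtColor(b,cv2.COLOR_BGR2HSV)
g=roi&(hsv[...,0]>50)&(hsv[...,0]<75)&(hsv[...,1]>150);print(np.percentile(P[g][:,2],[5,50,95]))
E
```

```text
Traceback (most recent call last):
  File "h.py", line 22, in cloud
    p,v=ray(n,px,s);return (p+v*dep.ravel()[:,None]).reshape(420,560,3)
        ~~~^^^^^^^^
  File "h.py", line 14, in ray
    c,k,d=K(n);R,p=pose(n,s)
                   ~~~~^^^^^
  File "h.py", line 12, in pose
    return np.array(c["rotation"]).reshape(3,3),np.array(c["position"])
           ~~~~~~~~~~~~~~~~~~~~~~~~~~~~~~~^^^^^
ValueError: cannot reshape array of size 4 into shape (3,3)
```

View pics/crop0.png

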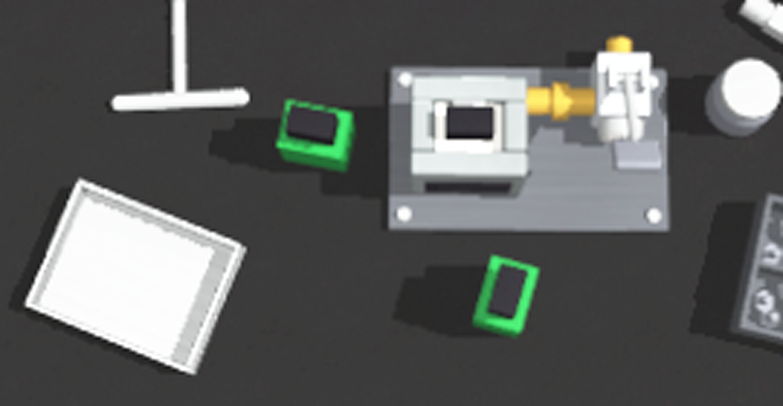

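The crop confirms it: the black grip on a white body, in the grey housing (crop 467,123), is the target. The two green ones stand loose. The rotation comes as a quaternion, so I'll fix the helper.

```bash
sed -i 's/^from rig import \*/from rig import *\nfrom scipy.spatial.transform import Rotation as R_/; s/return np.array(c\["rotation"\]).reshape(3,3)/return R_.from_quat(c["rotation"]).as_matrix()/' h.py
cat > m.py <<'E'
from h import *
z=np.load("top0.npz");b=z["b"];d=z["d"]
P=cloud("top",d)
def rect(m,lab,zz):
    cs,_=cv2.findContours(m.astype(np.uint8),cv2.RETR_EXTERNAL,cv2.CHAIN_APPROX_NONE)
    for q in cs:
        if cv2.contourArea(q)<50: continue
        W=onz("top",q.reshape(-1,2),zz)[:,:2]
        r=cv2.minAreaRect((W*1000).astype(np.float32));print(lab,np.round(r[0],1),np.round(r[1],1),round(r[2],1),"px",q.reshape(-1,2).mean(0).round())
roi=np.zeros(d.shape,bool);roi[150:290,110:380]=1
Z=P[...,2]
rect(roi&(Z>.128)&(Z<.146)&(np.arange(560)[None]<310),"grip",.137)
rect(roi&(Z>.105)&(Z<.125),"z115",.115)
rect(roi&(Z>.004),"all",.012)
rect(roi&(Z>.006)&(Z<.020),"plate",.012)
rect(roi&(Z>.025)&(Z<.042),"z35",.035)
rect(roi&(Z>.14)&(Z<.175),"padish",.151)
for px in[(271,193),(330,202),(218,195),(285,252),(157,245),(330,204)]:print(px,P[px[1],px[0]].round(3))
E
python3 m.py
```

```text
grip [593.   -1.7] [26.1 40.9] 0.5 px [271. 192.]
z115 [447.9 -36.3] [25.5 41.5] 74.1 px [284. 250.]
z115 [596.8 138.6] [42.  27.4] 81.5 px [217. 192.]
z115 [592.7  -1. ] [ 90.2 101.8] 0.4 px [271. 194.]
all [450.  -39.6] [52.6 79.8] 74.3 px [284. 252.]
all [ 479.5 -281.6] [ 51.1 143.8] 88.5 px [372. 245.]
all [466.4 310.8] [192.3 149.1] 69.8 px [159. 246.]
all [604.1 143.9] [71.6 63.4] 76.8 px [218. 198.]
all [ 646.7 -273.5] [66.4 85.3] 62.6 px [365. 183.]
all [595.6 -59.6] [198.5 292.3] 7.4 px [294. 200.]
all [ 728.3 -294.8] [41.2 38.1] 87.7 px [373. 156.]
all [684.6 280.2] [113.1 137.1] 1.9 px [173. 177.]
plate [ 449.2 -292. ] [28.4 56. ] 88.6 px [375. 253.]
plate [468.8 315.3] [158.8 122.5] 68.9 px [158. 250.]
plate [595.2 -65.2] [165.4 274.4] 0.3 px [291. 199.]
plate [660.2 290.9] [129. 116.] 35.4 px [171. 176.]
z35 [466.9 310.7] [172.8 132. ] 68.9 px [156. 245.]
padish [ 565.6 -147.9] [30.9 41. ] 0.5 px [329. 203.]
(271, 193) [ 0.59  -0.002  0.141]
(330, 202) [ 0.565 -0.15   0.155]
(218, 195) [0.589 0.135 0.114]
(285, 252) [ 0.442 -0.038  0.113]
(157, 245) [0.468 0.313 0.006]
(330, 204) [ 0.558 -0.149  0.163]
```

Request:
step_arm(
  deltas=[
    [14,-34,2,0,0,3.2,0],
    [14,-34,2,0,0,3.2,0],
    [14,-34,2,0,0,3.2,0],
    [14,-34,2,0,0,3.2,0],
    [14,-34,0,0,0,3.2,0],
    [14,-34,0,0,0,3.2,0],
    [14,-34,0,0,0,3.2,0],
    [14,-34,0,0,0,3.2,0],
  ],
)

```text
clock: 0.77
ee_pos: [0.3719, 0.2891, 0.2271]
tool_rot: [-0.023, 1.0, -0.001, -0.001]
wrist_force: [0.7, -0.0, 0.7]
finger_gap: 0.0381
```

Request:
step_arm(
  deltas=[
    [14,-34,0,0,0,0,0],
    [14,-34,0,0,0,0,0],
    [14,-34,0,0,0,0,0],
    [14,-34,0,0,0,0,0],
    [14,-34,0,0,0,0,0],
    [14,-34,0,0,0,0,0],
    [14,-34,0,0,0,0,0],
    [14,-34,0,0,0,0,0],
  ],
)

```text
clock: 1.43
ee_pos: [0.4846, 0.0021, 0.2265]
tool_rot: [-0.025, 1.0, -0.001, -0.002]
wrist_force: [0.2, 0.0, 1.0]
finger_gap: 0.0003
```

Request:
step_arm(
  deltas=[
    [12,-30,0,0,0,-1.3,0],
    [12,-30,0,0,0,-1.3,0],
    [12,-30,0,0,0,0,0],
    [12,-30,0,0,0,0,0],
    [12,-30,0,0,0,0,0],
    [0,0,0,0,0,0,0],
  ],
)

```text
clock: 1.93
ee_pos: [0.547, -0.1623, 0.2253]
tool_rot: [0.002, 1.0, -0.002, -0.002]
wrist_force: [0.2, -0.1, -0.3]
finger_gap: 0.0003
```

```bash
python3 - <<'E'
from h import *
s=sense();b,d=read_camera("wrist");cv2.imwrite("pics/w1.png",b);np.savez("w1.npz",b=b,d=d)
print(s["ee_pos"].round(4),s["tool_rot"].round(4),s["clock"])
P=cloud("wrist",d,s)
Z=P[...,2];m=(Z>.13)&(Z<.175)
cs,_=cv2.findContours(m.astype(np.uint8),cv2.RETR_EXTERNAL,cv2.CHAIN_APPROX_NONE)
for q in cs:
    if cv2.contourArea(q)>200:
        M=np.zeros(d.shape,np.uint8);cv2.drawContours(M,[q],-1,1,-1);X=P[(M>0)&m]
        print(q.reshape(-1,2).mean(0).round(),X.min(0).round(4),X.max(0).round(4),np.median(X,0).round(4))
E
```

```text
[ 0.547  -0.1623  0.2253] [ 0.0016  1.     -0.0019 -0.002 ] 1.9333
[457. 263.] [ 0.584  -0.0235  0.13  ] [0.6105 0.0208 0.1396] [ 0.5955 -0.0029  0.1371]
[298. 233.] [ 0.5495 -0.1661  0.1395] [ 0.5875 -0.125   0.1652] [ 0.5565 -0.1405  0.1607]
```

View pics/w1.png

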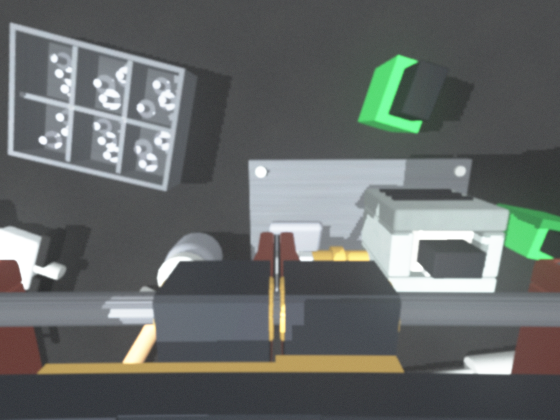

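Request:
step_arm(
  deltas=[
    [7,8,-10,0,0,0,0],
    [6,7,-20,0,0,0,0],
    [0,0,-20,0,0,0,0],
    [0,0,-15,0,0,0,0],
    [-2,0,-12,0,0,0,0],
    [-2,0,-12,0,0,0,0],
    [-2,0,-12,0,0,0,0],
    [-2,0,-12,0,0,0,0],
  ],
)

```text
clock: 2.65
ee_pos: [0.5508, -0.133, 0.1058]
tool_rot: [-0.002, 1.0, -0.001, -0.002]
wrist_force: [1.0, -3.0, 4.3]
finger_gap: 0.0006
```

Request:
step_arm(
  deltas=[
    [-2,0,-10,0,0,0,0],
    [-2,0,-10,0,0,0,0],
    [-1,0,-8,0,0,0,0],
  ],
)

```text
clock: 2.9
ee_pos: [0.5494, -0.1303, 0.0802]
tool_rot: [-0.004, 1.0, -0.003, 0.002]
wrist_force: [-25.4, -5.7, 98.6]
finger_gap: 0.0002
```

Request:
step_arm(
  deltas=[
    [0,0,6,0,0,0,0],
  ],
)

```text
clock: 2.98
ee_pos: [0.549, -0.1299, 0.0879]
tool_rot: [-0.005, 1.0, -0.004, 0.001]
wrist_force: [-3.9, 0.7, 4.2]
finger_gap: 0.0005
```

```bash
python3 - <<'E'
from h import *
s=sense();print(s["ee_pos"],s["wrist_force"])
b,d=read_camera("scene");cv2.imwrite("pics/s2.png",cv2.resize(b[180:330,150:380],None,fx=3,fy=3));print(sense()["ee_pos"],sense()["wrist_force"])
E
```

```text
[ 0.54901166 -0.1299235   0.08785748] [-3.90479885  0.72041714  4.24212636]
[ 0.54984647 -0.12964179  0.08885161] [-3.83870046 -2.25824651  5.83489601]
```

View pics/s2.png

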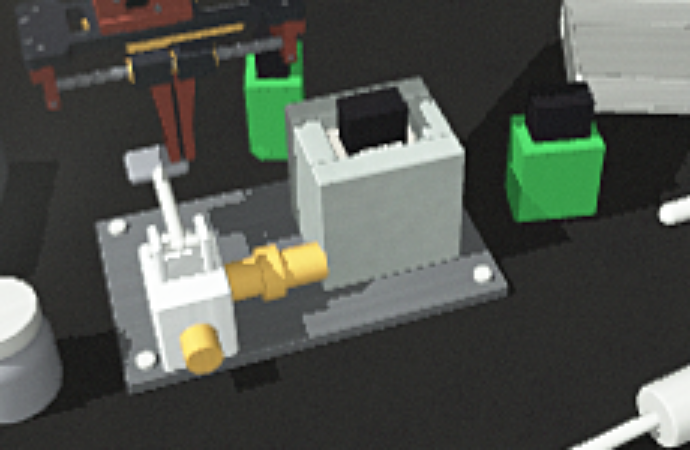

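Request:
step_arm(
  deltas=[
    [0,0,10,0,0,0,0],
    [1,0,15,0,0,0,0],
    [1,0,20,0,0,0,0],
    [0,0,25,0,0,0,0],
    [0,0,25,0,0,0,0],
    [0,0,20,0,0,0,0],
    [0,0,0,0,0,0,0],
  ],
)

```text
clock: 3.62
ee_pos: [0.5508, -0.1216, 0.2087]
tool_rot: [-0.007, 1.0, -0.002, 0.002]
wrist_force: [0.5, 0.5, 0.6]
finger_gap: 0.0005
```

```bash
python3 - <<'E'
from h import *
s=sense();print(s["ee_pos"],s["wrist_force"],R_.from_quat(s["tool_rot"]).as_matrix().round(4))
b,d=read_camera("scene");cv2.imwrite("pics/s3.png",cv2.resize(b[180:330,150:380],None,fx=3,fy=3))
E
```

```text
[ 0.55083799 -0.12156129  0.20870405] [0.49874538 0.53974736 0.62304156] [[-0.9999 -0.0149  0.0044]
 [-0.0149  0.9999 -0.0042]
 [-0.0043 -0.0042 -1.    ]]
```

View pics/s3.png

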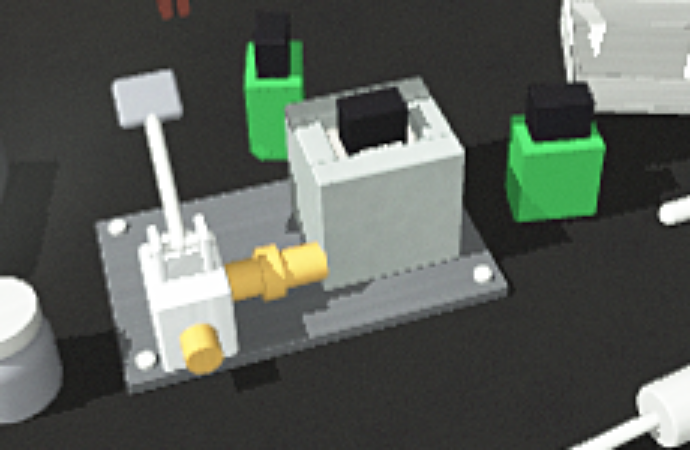

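```bash
python3 - <<'E'
from h import *
c,k,d=K("scene");R,p=pose("scene")
for q in(0,.6,.65,.7,.75):
    X=np.array([.648-.1*np.cos(.6-q),-.1465,.095+.1*np.sin(.6-q)])
    v=R.T@(X-p);v=v*[1,-1,-1]
    print(q,cv2.projectPoints(v.reshape(1,3),np.zeros(3),np.zeros(3),k,d)[0].ravel().round(1))
E
```

```text
0 [199.3 213. ]
0.6 [201.3 229.3]
0.65 [201.6 231.1]
0.7 [202. 233.]
0.75 [202.3 235. ]
```

Request:
step_arm(
  deltas=[
    [12,25,0,0,0,0,0],
    [12,30,0,0,0,0,0],
    [11,30,0,0,0,0,0],
    [6,20,-5,0,0,-0.5,0],
    [2,9,-5,0,0,0,0],
    [0,0,0,0,0,0,0],
  ],
)

```text
clock: 4.17
ee_pos: [0.5884, 0.0007, 0.1886]
tool_rot: [-0.003, 1.0, -0.001, -0.004]
wrist_force: [0.2, -0.1, -0.4]
finger_gap: 0.0006
```

```bash
python3 - <<'E'
from h import *
s=sense();b,d=read_camera("wrist");cv2.imwrite("pics/w4.png",b)
print(s["ee_pos"].round(4),R_.from_quat(s["tool_rot"]).as_matrix().round(4),s["clock"])
P=cloud("wrist",d,s);Z=P[...,2]
for lo,hi in((.13,.145),(.107,.123),(.004,.02)):
    m=(Z>lo)&(Z<hi)
    cs,_=cv2.findContours(m.astype(np.uint8),cv2.RETR_EXTERNAL,cv2.CHAIN_APPROX_NONE)
    for q in cs:
        if cv2.contourArea(q)>400:
            M=np.zeros(d.shape,np.uint8);cv2.drawContours(M,[q],-1,1,-1);X=P[(M>0)&m]
            print(q.reshape(-1,2).mean(0).round(),np.percentile(X,1,0).round(4),np.percentile(X,99,0).round(4))
E
```

```text
[0.5884 0.0007 0.1886] [[-0.9999 -0.0055 -0.0089]
 [-0.0055  1.     -0.0015]
 [ 0.0089 -0.0015 -1.    ]] 4.1667
[273. 232.] [ 0.5847 -0.0226  0.1307] [0.6095 0.0208 0.1385]
[445. 228.] [0.5855 0.1181 0.1078] [0.6149 0.1625 0.1127]
[272. 213.] [ 0.5525 -0.0516  0.109 ] [0.6262 0.05   0.1164]
[224.  27.] [ 0.4362 -0.0519  0.1079] [ 0.4725 -0.0196  0.1127]
[513. 248.] [0.6333 0.2263 0.0063] [0.7096 0.323  0.0175]
[231. 173.] [ 0.518 -0.193  0.01 ] [0.6286 0.0727 0.0158]
[11. 84.] [ 0.4226 -0.2845  0.0043] [ 0.5459 -0.2539  0.0199]
[542.  69.] [0.4062 0.2426 0.0041] [0.5141 0.3008 0.0073]
[512.  81.] [0.4028 0.2124 0.0041] [0.5338 0.3009 0.0199]
```

View pics/w4.png

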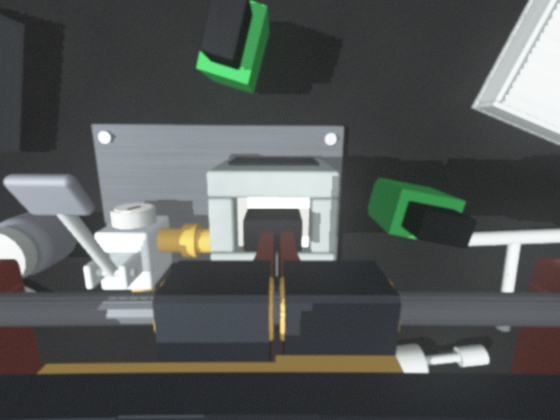

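Request:
step_arm(
  deltas=[
    [3,-1,-4,0,-0.5,0,0],
    [3,-1,-15,0,0,0,0],
    [2,0,-14,0,0,0,0],
    [0,0,-6,0,0,0,0],
    [0,0,-3,0,0,0,0],
    [0,0,0,0,0,0,0],
  ],
)

```text
clock: 4.72
ee_pos: [0.5938, -0.008, 0.1429]
tool_rot: [-0.001, 1.0, -0.001, -0.001]
wrist_force: [1.0, 0.0, -0.1]
finger_gap: 0.0004
```

Request:
step_arm(
  deltas=[
    [1,4,0,0,0,0,0],
    [0,1,-3,0,0,0,0],
    [0,0,0,0,0,0,0],
  ],
)

```text
clock: 4.97
ee_pos: [0.595, -0.004, 0.1408]
tool_rot: [0.0, 1.0, -0.001, -0.001]
wrist_force: [-0.1, 0.2, -0.2]
finger_gap: 0.0007
```

Request:
step_arm(
  deltas=[
    [0,2,-3,0,0,0,0],
    [0,1,-3,0,0,0,0],
    [0,0,-3,0,0,0,0],
  ],
)

```text
clock: 5.22
ee_pos: [0.5971, -0.0008, 0.1343]
tool_rot: [-0.0, 1.0, -0.002, 0.002]
wrist_force: [-2.4, -0.9, 11.5]
finger_gap: 0.0003
```

Request:
step_arm(
  deltas=[
    [-1,0,-3,0,0,0,0],
    [-1,0,-3,0,0,0,0],
  ],
)

```text
clock: 5.38
ee_pos: [0.5971, -0.0008, 0.1311]
tool_rot: [-0.001, 1.0, -0.002, 0.004]
wrist_force: [-2.5, -1.2, 12.5]
finger_gap: 0.0003
```

Request:
step_arm(
  deltas=[
    [-1,0,-3,0,0,0,0],
    [0,0,-3,0,0,0,0],
  ],
)

```text
clock: 5.55
ee_pos: [0.5973, -0.0009, 0.1281]
tool_rot: [-0.001, 1.0, -0.003, 0.006]
wrist_force: [-6.8, -1.8, 13.4]
finger_gap: 0.0002
```

Request:
step_arm(
  deltas=[
    [-1,0,-3,0,0,0,0],
  ],
)

```text
clock: 5.63
ee_pos: [0.5972, -0.0009, 0.1269]
tool_rot: [-0.001, 1.0, -0.003, 0.007]
wrist_force: [-4.2, -0.8, 29.1]
finger_gap: 0.0002
```

Force jumped to 29 N at about 10 mm of travel, so this is the firm stop. Backing off upward.

Request:
step_arm(
  deltas=[
    [0,0,5,0,0,0,0],
    [0,0,7,0,0,0,0],
    [0,0,10,0,0,0,0],
    [0,0,15,0,0,0,0],
    [0,0,15,0,0,0,0],
    [0,0,15,0,0,0,0],
    [0,0,10,0,0,0,0],
    [0,0,0,0,0,0,0],
  ],
)

```text
clock: 6.3
ee_pos: [0.5976, 0.0003, 0.2107]
tool_rot: [-0.002, 1.0, -0.003, 0.009]
wrist_force: [1.1, -0.6, -0.9]
finger_gap: 0.0004
```

```bash
cat > look.py <<'E'
from h import *
import sys
s=sense();b,d=read_camera("wrist");cv2.imwrite(f"pics/{sys.argv[1]}.png",b)
print(s["ee_pos"].round(4),R_.from_quat(s["tool_rot"]).as_matrix().round(4),s["clock"],s["wrist_force"].round(1))
P=cloud("wrist",d,s);Z=P[...,2]
for lo,hi in((.157,.175),(.13,.145),(.107,.123)):
    m=(Z>lo)&(Z<hi)
    cs,_=cv2.findContours(m.astype(np.uint8),cv2.RETR_EXTERNAL,cv2.CHAIN_APPROX_NONE)
    for q in cs:
        if cv2.contourArea(q)>300:
            M=np.zeros(d.shape,np.uint8);cv2.drawContours(M,[q],-1,1,-1);X=P[(M>0)&m]
            print(q.reshape(-1,2).mean(0).round(),np.percentile(X,1,0).round(4),np.percentile(X,99,0).round(4))
b,d=read_camera("scene");cv2.imwrite(f"pics/{sys.argv[1]}s.png",cv2.resize(b[120:330,150:420],None,fx=2.8,fy=2.8))
E
python3 look.py w5
```

```text
[5.976e-01 3.000e-04 2.107e-01] [[-0.9998 -0.0046  0.0172]
 [-0.0047  1.     -0.0063]
 [-0.0172 -0.0064 -0.9998]] 6.3 [ 1.1 -0.6 -0.9]
[273. 222.] [ 0.5844 -0.0222  0.1583] [0.6091 0.0206 0.1682]
[ 65. 166.] [ 0.5495 -0.1647  0.1571] [ 0.5655 -0.1247  0.1642]
[274. 204.] [ 0.5758 -0.0305  0.13  ] [0.6181 0.0289 0.1441]
[435. 208.] [0.5855 0.1183 0.1079] [0.6147 0.1625 0.1128]
[274. 201.] [ 0.5526 -0.0516  0.11  ] [0.6404 0.0501 0.1195]
[228.  22.] [ 0.4414 -0.0519  0.108 ] [ 0.473  -0.0211  0.1127]
```

View pics/w5s.png

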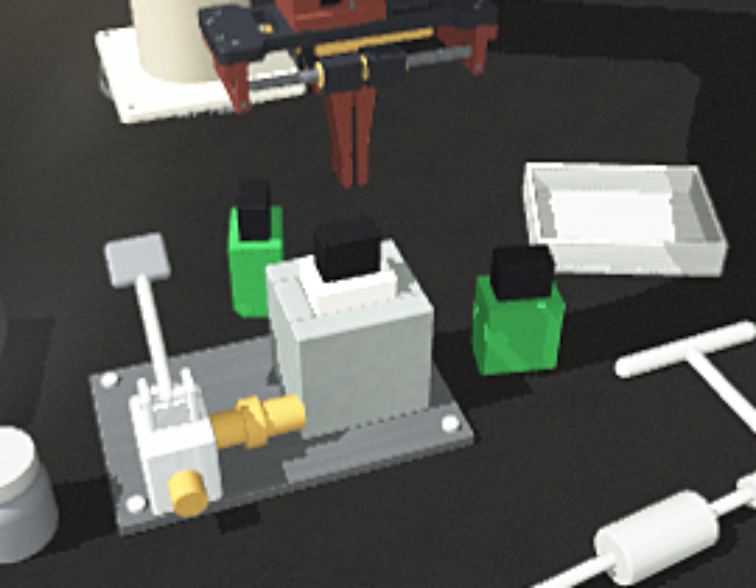

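View pics/w5.png

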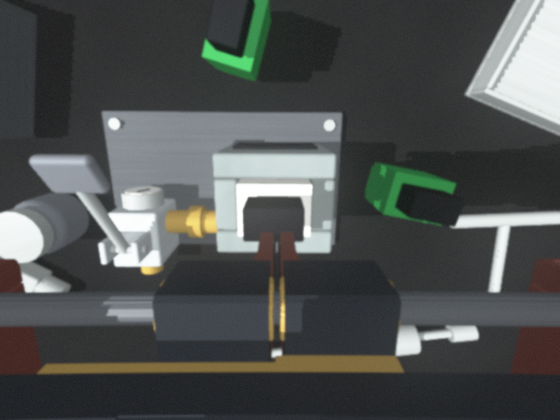

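Request:
step_arm(
  deltas=[
    [0,0,0,0.35,1,0,87],
    [0,0,0,0,0,0,87],
    [0,0,0,0,0,0,87],
    [0,0,0,0,0,0,87],
    [0,0,0,0,0,0,87],
    [0,0,0,0,0,0,87],
    [0,0,0,0,0,0,87],
  ],
)

```text
clock: 6.98
ee_pos: [0.5942, 0.0003, 0.2038]
tool_rot: [-0.002, 1.0, 0.0, -0.006]
wrist_force: [-0.8, 1.3, -0.4]
finger_gap: 0.0438
```

Request:
step_arm(
  deltas=[
    [1,-1,0,0,-0.6,0,87],
    [0,0,0,0,0,0,87],
    [0,0,-5,0,0,0,87],
    [0,0,-10,0,0,0,87],
    [0,0,-10,0,0,0,87],
    [0,0,-2,0,0,0,87],
    [0,0,0,0,0,0,87],
  ],
)

```text
clock: 7.57
ee_pos: [0.5949, -0.0008, 0.1737]
tool_rot: [-0.002, 1.0, 0.0, -0.001]
wrist_force: [-0.3, 0.6, 0.5]
finger_gap: 0.0863
```

Request:
step_arm(
  deltas=[
    [0,0,-8,0,0,0,87],
    [1,0,-12,0,0,0,87],
    [0,0,-8,0,0,0,87],
    [0,0,-4,0,0,0,87],
    [0,0,0,0,0,0,87],
  ],
)

```text
clock: 7.98
ee_pos: [0.5954, -0.0007, 0.1373]
tool_rot: [-0.002, 1.0, 0.0, -0.001]
wrist_force: [0.3, -0.7, -0.7]
finger_gap: 0.0867
```

Request:
step_arm(
  deltas=[
    [0,0,0,0,0,0,35],
    [0,0,0,0,0,0,35],
    [0,0,0,0,0,0,35],
    [0,0,0,0,0,0,35],
    [0,0,0,0,0,0,35],
    [0,0,0,0,0,0,35],
    [0,0,0,0,0,0,35],
    [0,0,0,0,0,0,35],
  ],
)

```text
clock: 8.65
ee_pos: [0.5962, -0.0008, 0.1382]
tool_rot: [-0.002, 1.0, 0.0, -0.001]
wrist_force: [0.9, -0.3, -2.3]
finger_gap: 0.0441
```

Request:
step_arm(
  deltas=[
    [0,0,5,0,0,0,20],
    [0,0,8,0,0,0,20],
    [0,0,8,0,0,0,20],
    [0,0,8,0,0,0,20],
  ],
)

```text
clock: 8.98
ee_pos: [0.5951, -0.0008, 0.1677]
tool_rot: [-0.002, 1.0, 0.0, -0.002]
wrist_force: [0.8, 0.5, -1.9]
finger_gap: 0.0438
```

Request:
step_arm(
  deltas=[
    [0,0,10,0,0,0,20],
    [0,0,12,0,0,0,20],
    [0,0,12,0,0,0,20],
    [0,0,12,0,0,0,20],
    [0,0,12,0,0,0,20],
    [0,0,12,0,0,0,20],
    [0,0,6,0,0,0,20],
    [0,0,0,0,0,0,20],
  ],
)

```text
clock: 9.65
ee_pos: [0.5956, -0.0007, 0.2567]
tool_rot: [-0.002, 1.0, 0.0, 0.001]
wrist_force: [0.2, -0.4, -1.7]
finger_gap: 0.044
```

```bash
python3 look.py w6; python3 - <<'E'
from h import *
b,d=read_camera("top");cv2.imwrite("pics/t6.png",b)
E
```

```text
[ 0.5956 -0.0007  0.2567] [[-1.0e+00 -4.7e-03  1.9e-03]
 [-4.7e-03  1.0e+00  6.0e-04]
 [-2.0e-03  6.0e-04 -1.0e+00]] 9.65 [ 0.2 -0.4 -1.7]
[102. 163.] [ 0.5492 -0.1645  0.1571] [ 0.5659 -0.1251  0.1641]
[412. 199.] [0.5859 0.1187 0.1079] [0.6153 0.163  0.1128]
[274. 174.] [ 0.5525 -0.0516  0.1088] [0.6029 0.0505 0.1166]
[237.  36.] [ 0.428  -0.051   0.1083] [ 0.4724 -0.0194  0.1127]
```

View pics/w6s.png

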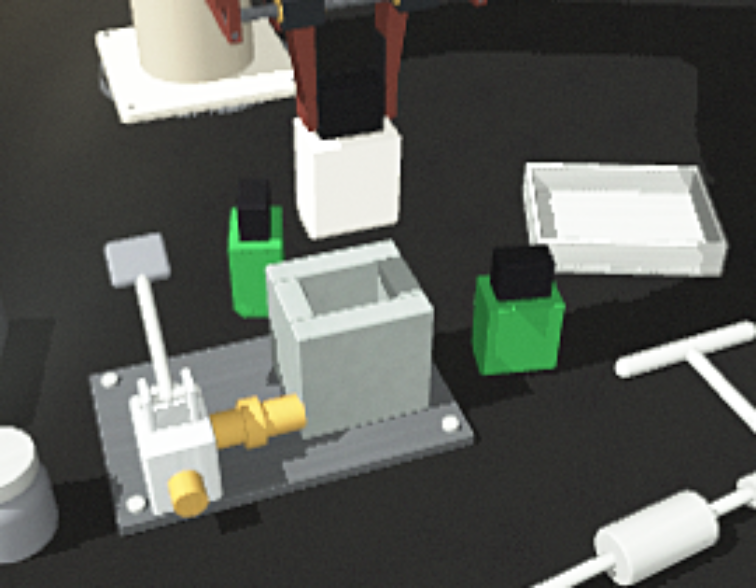

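Request:
step_arm(
  deltas=[
    [-5,14,0,0,0,0,20],
    [-10,24,0,0,0,-2.5,20],
    [-11,27,0,0,0,-2.5,20],
    [-11,27,0,0,0,-2.5,20],
    [-11,27,0,0,0,-2.5,20],
    [-11,27,0,0,0,-2.5,20],
    [-11,27,0,0,0,-2.5,20],
    [-11,27,0,0,0,-2.5,20],
  ],
)

```text
clock: 10.47
ee_pos: [0.5047, 0.2049, 0.2468]
tool_rot: [0.161, 0.987, -0.001, -0.007]
wrist_force: [1.0, 0.2, -2.0]
finger_gap: 0.0441
```

Request:
step_arm(
  deltas=[
    [-11,26,0,0,0,-1.5,20],
    [-11,24,0,0,0,-1,20],
    [-9,20,0,0,0,0,20],
    [-5,11,0,0,0,0,20],
    [0,0,0,0,0,0,20],
  ],
)

```text
clock: 10.88
ee_pos: [0.4584, 0.2956, 0.2421]
tool_rot: [0.182, 0.983, -0.003, -0.011]
wrist_force: [0.3, -0.8, -1.8]
finger_gap: 0.044
```

```bash
python3 - <<'E'
from h import *
s=sense();print(s["ee_pos"].round(4),R_.from_quat(s["tool_rot"]).as_matrix().round(4))
Rm=R_.from_quat(s["tool_rot"]).as_matrix();t=Rm[:,2];print("corr deg",np.degrees(np.cross(t,[0,0,-1])).round(2))
b,d=read_camera("wrist");cv2.imwrite("pics/w7.png",b)
P=cloud("wrist",d,s);Z=P[...,2];m=(Z>.028)&(Z<.042)&(P[...,1]>.15)
X=P[m];print(np.percentile(X,[0.5,99.5],axis=0).round(3))
r=cv2.minAreaRect((X[:,:2]*1000).astype(np.float32));print(r)
E
```

```text
[0.4584 0.2956 0.2421] [[-0.9335  0.3578 -0.0234]
 [ 0.3579  0.9337 -0.0012]
 [ 0.0214 -0.0095 -0.9997]]
corr deg [ 0.07 -1.34  0.  ]
[[0.381 0.168 0.028]
 [0.689 0.602 0.042]]
((574.7434692382812, 406.1598205566406), (416.1346435546875, 265.81683349609375), 69.54680633544922)
```

View pics/w7.png

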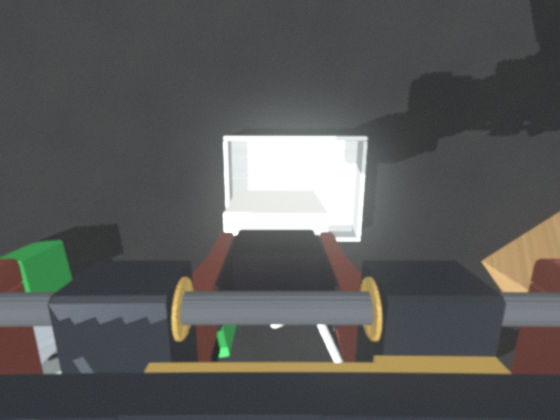

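```bash
python3 - <<'E'
from h import *
s=sense()
X=onz("wrist",[(224,137),(366,137),(360,241)],.035,s)[:,:2]*1000;print(X.round(1))
a=X[0]-X[1];a/=np.linalg.norm(a);n=np.array([-a[1],a[0]]);n*=np.sign(n[0]);print("dir",np.degrees(np.arctan2(a[1],a[0])),np.linalg.norm(X[0]-X[1]),"ctr",(X[0]+X[1])/2+n*65)
E
```

```text
[[379.6 258.3]
 [439.3 413.7]
 [559.8 368.6]]
dir -111.02850545472688 166.48699212396954 ctr [470.10453122 312.67669518]
```

Wrist gives the tray centre as (470,313) and top gave (467,311), so they agree. Moving there, correcting the tilt and descending.

Request:
step_arm(
  deltas=[
    [4,7,0,0,-1,0,20],
    [4,6,-5,0,0,0,20],
    [1,2,-15,0,0,0,20],
    [0,0,-20,0,0,0,20],
    [0,0,-20,0,0,0,20],
    [0,0,-15,0,0,0,20],
    [0,0,-10,0,0,0,20],
    [0,0,0,0,0,0,20],
  ],
)

```text
clock: 11.6
ee_pos: [0.4728, 0.3083, 0.1516]
tool_rot: [0.185, 0.983, -0.001, -0.0]
wrist_force: [-0.4, -0.0, -1.8]
finger_gap: 0.0443
```

```bash
cat > st.py <<'E'
from h import *
s=sense();print(s["ee_pos"].round(4),s["wrist_force"].round(1))
Rm=R_.from_quat(s["tool_rot"]).as_matrix();t=Rm[:,2];print("corr deg",np.degrees(np.cross(t,[0,0,-1])).round(2))
E
python3 st.py
```

```text
[0.4728 0.3083 0.1516] [-0.4 -0.  -1.8]
corr deg [ 0.09 -0.05  0.  ]
```

Request:
step_arm(
  deltas=[
    [0,0,-10,0,0,0,20],
    [0,0,-15,0,0,0,20],
    [0,0,-15,0,0,0,20],
    [0,0,-8,0,0,0,20],
    [0,0,-4,0,0,0,20],
    [0,0,0,0,0,0,20],
  ],
)

```text
clock: 12.1
ee_pos: [0.4765, 0.3084, 0.0982]
tool_rot: [0.186, 0.982, 0.001, 0.002]
wrist_force: [-0.1, 0.3, -2.2]
finger_gap: 0.0443
```

```bash
python3 st.py; python3 - <<'E'
from h import *
b,d=read_camera("scene");cv2.imwrite("pics/s8.png",cv2.resize(b[100:300,220:460],None,fx=3,fy=3))
E
```

```text
[0.4765 0.3084 0.0982] [-0.1  0.3 -2.2]
corr deg [-0.05  0.22  0.  ]
```

View pics/s8.png

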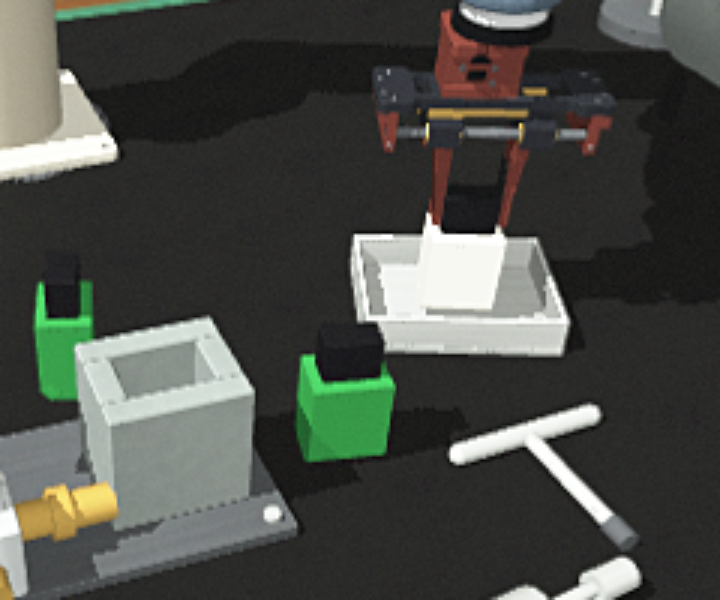

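The cartridge hangs upright inside the tray walls (crop 462,265). Lowering gently until it touches.

Request:
step_arm(
  deltas=[
    [-1,0,-4,0,0,0,20],
    [-1,0,-3,0,0,0,20],
    [-1,0,-2,0,0,0,20],
  ],
)

```text
clock: 12.4
ee_pos: [0.4752, 0.3095, 0.0913]
tool_rot: [0.186, 0.982, 0.002, 0.004]
wrist_force: [0.3, 0.8, -2.3]
finger_gap: 0.0439
```

Request:
step_arm(
  deltas=[
    [0,0,-2,0,-0.3,0,20],
    [0,0,-2,0,0,0,20],
  ],
)

```text
clock: 12.57
ee_pos: [0.4753, 0.3098, 0.0877]
tool_rot: [0.186, 0.982, 0.003, 0.007]
wrist_force: [-0.5, -0.3, -1.7]
finger_gap: 0.0442
```

Request:
step_arm(
  deltas=[
    [0,0,-2,0,0,0,20],
    [0,0,-2,0,0,0,20],
  ],
)

```text
clock: 12.73
ee_pos: [0.4763, 0.3091, 0.0868]
tool_rot: [0.186, 0.983, 0.003, 0.008]
wrist_force: [-4.7, -8.2, 26.2]
finger_gap: 0.0444
```

```bash
python3 st.py
```

```text
[0.4763 0.3091 0.0868] [-4.7 -8.2 26.2]
corr deg [-0.16  0.95  0.  ]
```

Request:
step_arm(
  deltas=[
    [0,0,0.5,0,0,0,44],
    [0,0,0,0,0,0,87],
    [0,0,0,0,0,0,87],
    [0,0,0,0,0,0,87],
    [0,0,0,0,0,0,87],
    [0,0,0,0,0,0,87],
    [0,0,0,0,0,0,87],
  ],
)

```text
clock: 13.32
ee_pos: [0.4775, 0.3099, 0.0888]
tool_rot: [0.186, 0.983, 0.004, 0.009]
wrist_force: [-0.4, 0.1, -0.4]
finger_gap: 0.0806
```

Request:
step_arm(
  deltas=[
    [0,0,5,0,0,0,87],
    [0,0,15,0,0,0,87],
    [0,0,20,0,0,0,87],
    [0,0,25,0,0,0,87],
    [0,0,30,0,0,0,87],
    [-10,0,30,0,0,0,87],
    [-20,0,15,0,0,0,87],
    [0,0,0,0,0,0,87],
  ],
)

```text
clock: 13.98
ee_pos: [0.4446, 0.3084, 0.2338]
tool_rot: [0.186, 0.982, 0.002, 0.007]
wrist_force: [0.8, 0.9, -0.8]
finger_gap: 0.0869
```

```bash
python3 st.py; python3 - <<'E'
from h import *
s=sense();b,d=read_camera("wrist");P=cloud("wrist",d,s)
for lo,hi in((.105,.127),(.07,.09),(.028,.04)):
    m=(P[...,2]>lo)&(P[...,2]<hi)&(np.hypot(P[...,0]-.47,P[...,1]-.311)<.13)
    cs,_=cv2.findContours(m.astype(np.uint8),cv2.RETR_EXTERNAL,cv2.CHAIN_APPROX_NONE)
    q=max(cs,key=cv2.contourArea);M=np.zeros(m.shape,np.uint8);cv2.drawContours(M,[q],-1,1,-1);X=P[(M>0)&m]
    r=cv2.minAreaRect((X[:,:2]*1000).astype(np.float32));print(lo,np.round(r[0]),np.round(r[1]),r[2],X[:,2].mean().round(4))
cv2.imwrite("pics/w9.png",b)
b,d=read_camera("scene");cv2.imwrite("pics/s9.png",cv2.resize(b[100:310,140:460],None,fx=2.5,fy=2.5))
E
```

```text
[0.4446 0.3084 0.2338] [ 0.8  0.9 -0.8]
corr deg [-0.09  0.81  0.  ]
0.105 [478. 310.] [44. 26.] 68.29522705078125 0.1153
0.07 [478. 310.] [60. 45.] 68.79965209960938 0.08
0.028 [469. 314.] [170. 130.] 68.74761962890625 0.034
```

View pics/s9.png

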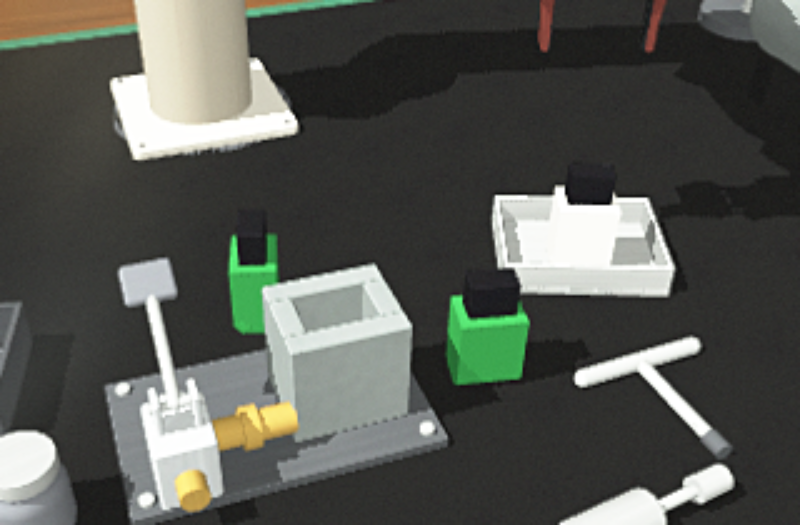

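View pics/w9.png

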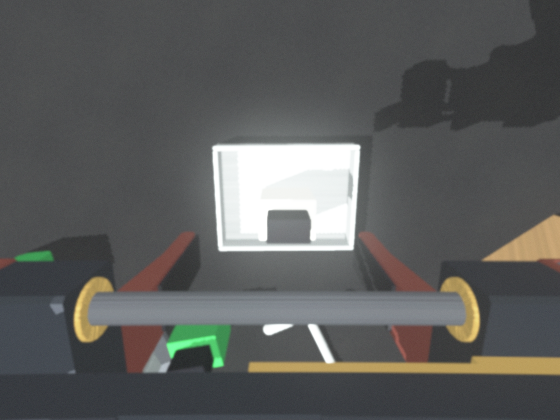

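The cartridge stands upright in the tray (scene crop 590,215). Its offset from the tray centre is about 10 mm, inside the ±50 and ±70 mm limits. The shoulder is at 80 mm, which puts the centre at about 60.5 mm. The lever is up and the gripper is clear.

```bash
python3 -c "
from rig import *
print(job_done())"
```

```text
the job is handed in; nothing more can be done
None
```

The used cartridge is out of the air unit and standing upright on the floor of the shallow tray, and the job is handed in. The clock read about 14 s, and `job_done()` gave no verdict.

**What I did**
- **Vent lever:** I swung it down to the stop (about 0.73 rad in the picture) and let it come back to its starting position.
- **Cartridge:** I pressed it to the firm stop, and it sprang up 30 mm to a top height of about 167 mm. I gripped it on its 44 mm faces, lifted it straight out and lowered it until it touched the tray floor, then released it.

**Last checks**
- **Position:** the cartridge is about 10 mm from the tray centre, with its shoulder at 80 mm, so its centre is about 60.5 mm up and inside the limits.
- **Surroundings:** the lever is at rest, the gripper is clear, and the green look-alikes and the T-handle show no movement. The jar was only partly in the last picture, but the arm never went near it.

**What did not go as planned**
- **Lever force:** the lever press peaked at about 99 N of wrist force, under the 120 N limit but higher than I intended.
- **Lever aim:** the fingers also landed about 15 mm off the pad's centre because small sideways drift built up.
- **Camera disagreement:** the top and wrist cameras differed by 3–4 mm in x, and I used values between the two.

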